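# Carry the row of gravers to the bench rack in the same order

### The arm

A 7-joint arm with a two-finger parallel gripper is mounted at the origin on the work surface. World frame = base frame: x ahead of the robot, y to its left, z up, the work surface at z = 0. Lengths are in m, angles in rad, forces in N, time in s.
With the tool pointing down it reaches from about 0.4 to 0.85 m from the base axis. Payload 4.5 kg.
Tool frame: the origin (TCP) lies between the finger pads; the fingertips stand 14 mm ahead of it and the grasp point (between the pads) lies 5 mm behind it; z points along the fingers, y is the line along which they close (so a half turn about z gives the same grasp; the last joint's range is limited). The gripper opens to 88 mm and grips with 3 to 60 N. Pads are 18 mm wide; open, the fingers measure 123 mm over their backs; the gripper's body (75 mm by 187 mm) begins 45 mm behind the grasp point.
Start: joints at [0.034, 0.689, -0.195, 1.565, 0.157, 0.902, -0.215], TCP at [0.625, 0, 0.253] pointing down, gripper open.
Joint ranges: [-3.01, 3.01], [-0.46, 2.08], [-1.47, 1.51], [0.13, 2.56], [-1, 4.14], [0.04, 2.09], [-2.66, 2.66]. Speed limits (rad/s): [2.57, 2.57, 3.14, 3.14, 3.14, 3.14, 3.14].

### API

Orientations are given as a rotation vector (axis times angle).
In Python, from rig import env, eyes gives the robot as it stands.
- The arm moves only by the shell command python3 -m inch 'ROWS' [OPENING] [FORCE]. ROWS is a JSON object of lists of equal length, an entry for each row: "linear": the shift along the tool's x, y, z in units of 0.1 m (1.0 is 0.1 m), a list of three; "twist": the turn, a rotation vector about the tool's x, y, z in units of 360 degrees (1.0 is 360 degrees), a list of three. In form: {"linear": [[tx, ty, tz], ...], "twist": [[wx, wy, wz], ...]}. A call has 1 to 12 rows; each row shifts and turns the commanded pose from where the row before left it, along the tool's axes as they then stand; what a row does not reach is not made up. A row lasts 1/12 s, in which the tool goes at most 41.7 mm and 7.16 degrees, less where a joint would pass 70% of its speed; a pose out of reach is approached as far as the arm can. A call with a number of a shift or a turn outside -1 to 1 is refused whole. A call with a gripper value outside its range is refused whole. OPENING is the closure, from -1 (fully open) to 1 (shut), set as the call begins (- or left out, the last holds). The fingers move at their own pace and stop on an object; FORCE is the grip in N (left out, the last holds). Time passes only in rows, so rows that do not move let the fingers close. It gives the time, the measured TCP pose, the force, the opening and the grip force at its end, in the units of the state.
- env.get_state(): the state, without advancing time (a new reading comes with each control period).
- eyes.read_camera(name): name is "scene" or "side" or "wrist"; returns the picture (480x640x3 uint8, red, green, blue); there is no depth.
- eyes.camera_model(name): a dict with "vertical_fov" (degrees; the focal length in pixels is half the picture's height over the tangent of half this angle, whatever the lens; pixels are square), "cx", "cy" (the principal point, pixels), "world_from_camera" (4x4, takes a point from camera to world coordinates). Camera axes: x right, y down, z forward; pixel columns grow to the right and rows downward; lengths in m; the calibration is good to about 2 mm. A picture is of the moment at which its call begins: read the wrist's pose just before it. camera_model takes no time and is no camera call; for the wrist camera it gives the pose at the moment of the call.
- env.sign_off(): hands the job in; it is judged then, once.
Trained networks look in the newest picture that a camera, given by its name, has taken for a name from the list of things; names that differ only in an ending like _2 or _b are one class to them, and where a whole thing is asked for, a point or a joint stands for the part that bears it (a point fixed in the world has none). Each returns a list of dicts, best first, with "confidence" (0 to 1); they miss things now and then, are a little off and sometimes report something else, mostly with a low value. They report only what shows in the picture. A call takes as long as a camera call.
- eyes.silhouettes(camera, target): "region" (480x640 bool, what is visible of it) and "extent" ([left, top, right, bottom] in pixels, round what is visible of it).
The state is a dict: "time_s": time; "joint_positions": joint angles; "qvel": joint speeds; "joint_efforts": joint torques, N m; "ee_pos": TCP position; "eef_rot": TCP orientation; "contact_force": force on the tool from outside, world axes, zero at the start; "ft_torque": the same for the moment, N m; "finger_gap": finger opening in m; "grasp_force": force on a finger pad.
Only numpy, scipy, OpenCV 4.12 (cv2) and the standard library are available. Lean on these libraries where they do the work, as an engineer would, in place of code of your own. Each camera call takes 0.05 s, during which the arm holds its last target. There are 200 camera calls.

### The job

Set the engraver's four gravers out for work: move them from the storage rack (the colour-marked holders) to the empty wooden bench rack, one in each hole, keeping the same order from left to right as seen from the robot's side, each standing upright and fully down in its hole. Leave the bottle, the jar and the loupe where they stand.

Things in the scene. Friction and masses are not known exactly. Their poses are not given: they have to be found in the camera images.
- graver_red: Loose graver, about 70 g, red round handle. Origin on its axis at the handle's flat shoulder, z up to the handle's end. Handle 27 mm across at the shoulder, 32 mm (widest) from 16 to 36 mm above it, domed top at 52 mm. Below the shoulder: ferrule 13 mm across, 16 mm long, then a 5 mm blade with its tip at 58 mm. Starts in the red holder, shoulder resting on the holder's top.
- graver_blue: Loose graver, about 70 g, blue round handle. Origin on its axis at the handle's flat shoulder, z up to the handle's end. Handle 27 mm across at the shoulder, 32 mm (widest) from 16 to 36 mm above it, domed top at 52 mm. Below the shoulder: ferrule 13 mm across, 16 mm long, then a 5 mm blade with its tip at 58 mm. Starts in the blue holder, shoulder resting on the holder's top.
- graver_green: Loose graver, about 70 g, green round handle. Origin on its axis at the handle's flat shoulder, z up to the handle's end. Handle 27 mm across at the shoulder, 32 mm (widest) from 16 to 36 mm above it, domed top at 52 mm. Below the shoulder: ferrule 13 mm across, 16 mm long, then a 5 mm blade with its tip at 58 mm. Starts in the green holder, shoulder resting on the holder's top.
- graver_yellow: Loose graver, about 70 g, yellow round handle. Origin on its axis at the handle's flat shoulder, z up to the handle's end. Handle 27 mm across at the shoulder, 32 mm (widest) from 16 to 36 mm above it, domed top at 52 mm. Below the shoulder: ferrule 13 mm across, 16 mm long, then a 5 mm blade with its tip at 58 mm. Starts in the yellow holder, shoulder resting on the holder's top.
- holder_red: Fixed dark metal block with red marking strips, holder of the red graver in the storage rack (order differs between starts); 56 x 46 (y, along the row) x 68 mm high, origin at the centre of its underside, 6 mm above the bench. 19 mm hole, 62 mm deep, down its centre. It stays put, so it still shows where its graver began.
- holder_blue: Fixed dark metal block with blue marking strips, holder of the blue graver in the storage rack (order differs between starts); 56 x 46 (y, along the row) x 68 mm high, origin at the centre of its underside, 6 mm above the bench. 19 mm hole, 62 mm deep, down its centre. It stays put, so it still shows where its graver began.
- holder_green: Fixed dark metal block with green marking strips, holder of the green graver in the storage rack (order differs between starts); 56 x 46 (y, along the row) x 68 mm high, origin at the centre of its underside, 6 mm above the bench. 19 mm hole, 62 mm deep, down its centre. It stays put, so it still shows where its graver began.
- holder_yellow: Fixed dark metal block with yellow marking strips, holder of the yellow graver in the storage rack (order differs between starts); 56 x 46 (y, along the row) x 68 mm high, origin at the centre of its underside, 6 mm above the bench. 19 mm hole, 62 mm deep, down its centre. It stays put, so it still shows where its graver began.
- storage_tray: Fixed aluminium tray under the four holders (the storage rack), 70 x 212 mm (y), 6 mm floor, 12 mm rims. Origin at the centre of its underside, on the bench; y runs along the row to the robot's left. Holders stand at y = +75, +25, -25, -75 mm. The two racks may be either side of the robot's middle, each turned up to 0.3 rad.
- bench_rack: Fixed brown wooden rack, empty at first, 60 x 206 (y) x 74 mm high: drilled 14 mm top board on two cheeks. Origin at the centre of its underside, on the bench; y runs along the row to the robot's left. Four 19 mm through holes, mouths chamfered 2 mm, at x = 0, y = +75 (leftmost), +25, -25, -75 mm. A graver comes to rest with its shoulder on the top board, its tip hanging free.
- pill_bottle: Bystander: white plastic bottle with a blue label band, 48 mm diameter, 78 mm tall, standing loose on the bench; origin at the centre of its underside.
- glass_jar: Bystander: clear glass jar with a steel lid, 68 mm diameter, 75 mm tall, standing loose on the bench; origin at the centre of its underside.
- loupe: Bystander: black eye loupe, 34 mm diameter, 30 mm tall, standing loose on the bench; origin at the centre of its underside.

How it is judged:
At the end, for the whole second after the job is handed in: Each graver stands in the bench-rack hole whose place in the row, counted from the left, is that of its own holder in the storage rack: within 8 mm of the hole's centre in the rack's x and y, shoulder within 4 mm of the top board's height, tilted less than 0.12 rad, at rest (under 0.02 m/s) (((y of holder_red in the frame of storage_tray between 0.063 and 0.087 m and y of graver_red in the frame of bench_rack between 0.067 and 0.083 m) or (y of holder_red in the frame of storage_tray between 0.013 and 0.037 m and y of graver_red in the frame of bench_rack between 0.017 and 0.033 m) or (y of holder_red in the frame of storage_tray between -0.037 and -0.013 m and y of graver_red in the frame of bench_rack between -0.033 and -0.017 m) or (y of holder_red in the frame of storage_tray between -0.087 and -0.063 m and y of graver_red in the frame of bench_rack between -0.083 and -0.067 m)) and x of graver_red in the frame of bench_rack between -0.008 and 0.008 m and z of graver_red in the frame of bench_rack between 0.07 and 0.078 m and angle between each of graver_red, graver_blue, graver_green, graver_yellow's own z axis and vertical below 0.12 rad and linear speed of each of graver_red, graver_blue, graver_green, graver_yellow below 0.02 m/s and ((y of holder_blue in the frame of storage_tray between 0.063 and 0.087 m and y of graver_blue in the frame of bench_rack between 0.067 and 0.083 m) or (y of holder_blue in the frame of storage_tray between 0.013 and 0.037 m and y of graver_blue in the frame of bench_rack between 0.017 and 0.033 m) or (y of holder_blue in the frame of storage_tray between -0.037 and -0.013 m and y of graver_blue in the frame of bench_rack between -0.033 and -0.017 m) or (y of holder_blue in the frame of storage_tray between -0.087 and -0.063 m and y of graver_blue in the frame of bench_rack between -0.083 and -0.067 m)) and x of graver_blue in the frame of bench_rack between -0.008 and 0.008 m and z of graver_blue in the frame of bench_rack between 0.07 and 0.078 m and ((y of holder_green in the frame of storage_tray between 0.063 and 0.087 m and y of graver_green in the frame of bench_rack between 0.067 and 0.083 m) or (y of holder_green in the frame of storage_tray between 0.013 and 0.037 m and y of graver_green in the frame of bench_rack between 0.017 and 0.033 m) or (y of holder_green in the frame of storage_tray between -0.037 and -0.013 m and y of graver_green in the frame of bench_rack between -0.033 and -0.017 m) or (y of holder_green in the frame of storage_tray between -0.087 and -0.063 m and y of graver_green in the frame of bench_rack between -0.083 and -0.067 m)) and x of graver_green in the frame of bench_rack between -0.008 and 0.008 m and z of graver_green in the frame of bench_rack between 0.07 and 0.078 m and ((y of holder_yellow in the frame of storage_tray between 0.063 and 0.087 m and y of graver_yellow in the frame of bench_rack between 0.067 and 0.083 m) or (y of holder_yellow in the frame of storage_tray between 0.013 and 0.037 m and y of graver_yellow in the frame of bench_rack between 0.017 and 0.033 m) or (y of holder_yellow in the frame of storage_tray between -0.037 and -0.013 m and y of graver_yellow in the frame of bench_rack between -0.033 and -0.017 m) or (y of holder_yellow in the frame of storage_tray between -0.087 and -0.063 m and y of graver_yellow in the frame of bench_rack between -0.083 and -0.067 m)) and x of graver_yellow in the frame of bench_rack between -0.008 and 0.008 m and z of graver_yellow in the frame of bench_rack between 0.07 and 0.078 m); the robot touches nothing.
It fails at once if the pill bottle is moved by more than 30 mm (distance of pill_bottle from where it was at the start of the episode above 0.03 m).
It fails at once if the glass jar is moved by more than 30 mm (distance of glass_jar from where it was at the start of the episode above 0.03 m).
It fails at once if the loupe is moved by more than 30 mm (distance of loupe from where it was at the start of the episode above 0.03 m).
It also fails if it takes over 120 s, if anything falls off the work surface, if the arm or the gripper's body presses on something with over 40 N, if the wrist force passes 120 N, or if a joint passes its speed limit or range.

## Working session

There is one attempt and no reset: what is moved stays moved. The work goes in short steps, Python scripts to look and compute and a shell command to move; the robot and the scene stay as the last step left them, time stands still between calls to the robot, and variables do not carry over. Pictures are saved under pics/ and viewed, at most 14 in all, crops included, and the job is handed in when it is done.

```bash
ls; mkdir -p pics
python3 - <<'E'
from rig import env, eyes
import cv2, numpy as np
s=env.get_state(); print({k:np.round(v,4) for k,v in s.items()})
ims=[]
for n in ["scene","side","wrist"]:
    im=eyes.read_camera(n); cv2.imwrite(f"pics/{n}0.png",im[:,:,::-1]); m=eyes.camera_model(n); print(n,m["vertical_fov"],m["cx"],m["cy"],np.round(m["world_from_camera"],3).tolist())
E
```

```text
pics
{'time_s': np.float64(0.0), 'joint_positions': array([ 0.0338,  0.69  , -0.1945,  1.5664,  0.1573,  0.9025, -0.2151]), 'qvel': array([ 0.0004, -0.0012, -0.0007,  0.0002, -0.0006, -0.0009,  0.0001]), 'joint_efforts': array([ 3.00000e-04, -5.27572e+01, -1.26690e+00, -1.53434e+01,
       -5.26000e-02,  6.60000e-03,  2.00000e-04]), 'ee_pos': array([ 6.244e-01, -1.000e-04,  2.519e-01]), 'eef_rot': array([-2.2205, -2.2207,  0.0023]), 'contact_force': array([-0.3307,  0.621 ,  0.2801]), 'ft_torque': array([-0.0134,  0.012 ,  0.0075]), 'grasp_force': np.float64(0.0), 'finger_gap': np.float64(0.0881)}
scene 52.52838055509926 315.5192796615345 243.16132301383826 [[-0.781, 0.444, -0.439, 0.935], [0.624, 0.558, -0.547, 0.385], [0.002, -0.702, -0.713, 0.571], [0.0, 0.0, 0.0, 1.0]]
side 51.892407807702035 322.91532543233484 245.7218860962925 [[-0.777, -0.5, 0.382, 0.305], [-0.629, 0.629, -0.458, 0.365], [-0.012, -0.596, -0.803, 0.693], [0.0, 0.0, 0.0, 1.0]]
wrist 70.64901525369072 321.791909748856 240.52093514734347 [[1.0, -0.001, 0.0, 0.626], [-0.0, -0.948, -0.319, 0.083], [0.0, 0.319, -0.948, 0.384], [0.0, 0.0, 0.0, 1.0]]
```

View pics/scene0.png

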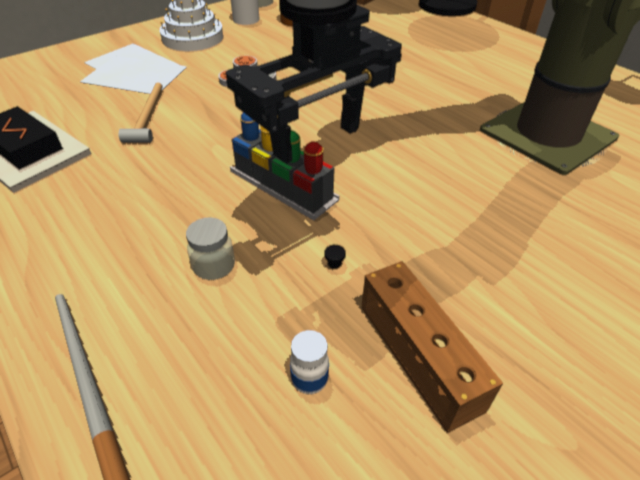

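View pics/side0.png

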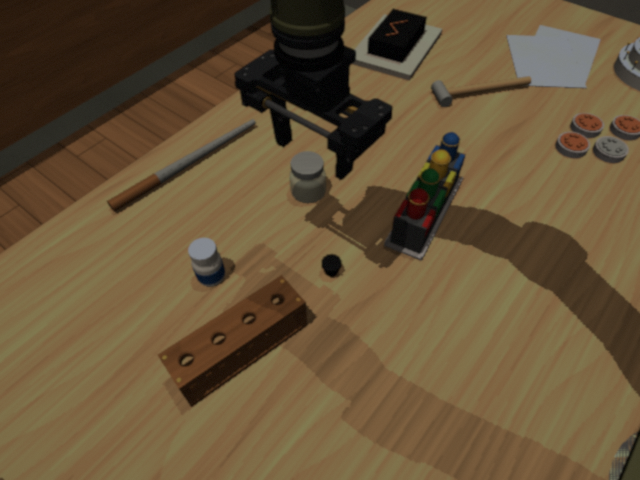

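View pics/wrist0.png

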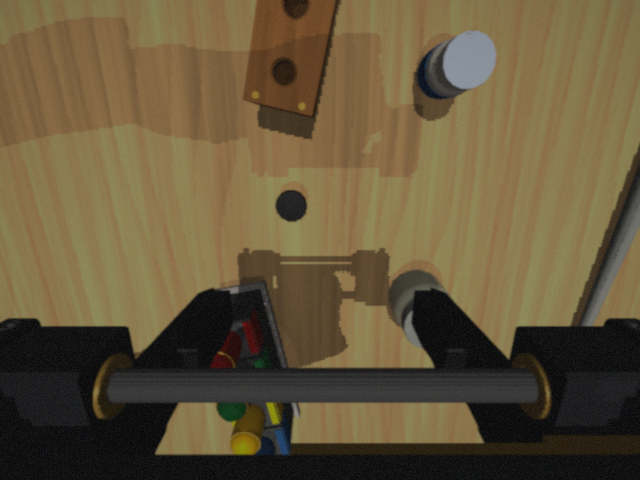

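The scene view shows the order from the robot's left as red, green, yellow, blue. Bench-rack holes lie near (395,283)–(466,375) in scene and (277,299)–(187,359) in side. The wrist view is partly blocked by the gripper.

```bash
cat > h.py <<'E'
from rig import env, eyes
import cv2, numpy as np
def K(m):
    f=240/np.tan(np.radians(m["vertical_fov"])/2); return f
def plane(m,uv,z):
    uv=np.atleast_2d(uv).astype(float); T=np.array(m["world_from_camera"]); f=K(m)
    d=np.c_[(uv[:,0]-m["cx"])/f,(uv[:,1]-m["cy"])/f,np.ones(len(uv))]@T[:3,:3].T
    return (T[:3,3]+d*((z-T[2,3])/d[:,2])[:,None])[:,:2]
def proj(m,P):
    T=np.array(m["world_from_camera"]); c=(np.atleast_2d(P)-T[:3,3])@T[:3,:3]
    return c[:,:2]/c[:,2:]*K(m)+[m["cx"],m["cy"]]
E
python3 - <<'E'
from h import *
np.set_printoptions(precision=4,suppress=True)
Z=dict(graver_red=.1,graver_green=.1,graver_yellow=.1,graver_blue=.1,bench_rack=.06,storage_tray=.003,pill_bottle=.039,glass_jar=.037,loupe=.015)
for c in ["scene","side"]:
    m=eyes.camera_model(c)
    for n,z in Z.items():
        r=eyes.silhouettes(c,n)
        if r:
            g=r[0]["region"]; v,u=np.nonzero(g); print(c,n,round(r[0]["confidence"],2),len(u),r[0]["extent"],plane(m,[u.mean(),v.mean()],z)[0])
    h={"scene":[(395,283),(417,310),(440,341),(466,375)],"side":[(277,299),(249,318),(218,338),(187,359)]}[c]
    print(plane(m,h,.072))
E
```

```text
scene graver_red 0.93 563 [301.3, 142.9, 323.2, 176.8] [ 0.5258 -0.1326]
scene graver_green 0.69 234 [290.4, 131.2, 300.0, 164.3] [ 0.5289 -0.1771]
scene graver_yellow 0.65 206 [258.3, 126.5, 273.9, 151.2] [ 0.5567 -0.2245]
scene graver_blue 0.67 374 [241.2, 116.4, 258.5, 141.6] [ 0.5578 -0.275 ]
scene bench_rack 0.71 11492 [363.6, 262.0, 502.0, 435.1] [0.623  0.2175]
scene storage_tray 0.67 676 [235.3, 169.7, 339.9, 219.4] [ 0.5543 -0.175 ]
scene pill_bottle 0.76 2124 [291.1, 333.1, 331.5, 395.7] [0.7429 0.133 ]
scene glass_jar 0.96 2488 [186.1, 218.8, 234.6, 276.1] [ 0.74   -0.1162]
scene loupe 0.66 420 [322.2, 246.1, 343.9, 267.0] [ 0.5869 -0.0017]
[[0.5912 0.126 ]
 [0.6011 0.175 ]
 [0.6135 0.224 ]
 [0.625  0.2728]]
side graver_red 0.75 554 [404.9, 186.4, 428.5, 218.5] [ 0.5234 -0.131 ]
side graver_green 0.57 410 [416.2, 168.8, 439.4, 194.6] [ 0.5331 -0.1853]
side graver_yellow 0.72 343 [431.4, 149.5, 450.6, 176.9] [ 0.5436 -0.2364]
side graver_blue 0.6 377 [437.7, 133.9, 458.9, 160.3] [ 0.5525 -0.2856]
side bench_rack 0.91 8713 [159.1, 275.3, 308.6, 407.6] [0.6006 0.2089]
side storage_tray 0.65 690 [390.0, 176.8, 462.8, 259.3] [ 0.5129 -0.172 ]
side pill_bottle 0.55 1279 [189.3, 237.4, 228.0, 285.5] [0.7437 0.135 ]
side glass_jar 0.98 1594 [287.6, 152.2, 329.8, 203.1] [ 0.7397 -0.114 ]
side loupe 0.54 338 [318.8, 254.2, 340.1, 278.2] [ 0.5935 -0.0006]
[[0.5918 0.1272]
 [0.602  0.1751]
 [0.6138 0.2242]
 [0.6239 0.2719]]
```

```bash
python3 -m inch '{"linear":[[-0.36,-0.1,-0.06],[-0.36,-0.1,-0.06],[-0.36,-0.1,-0.06],[-0.36,-0.1,-0.06],[-0.36,-0.1,-0.06],[-0.36,-0.1,-0.06],[-0.36,-0.1,-0.06],[-0.36,-0.1,-0.06],[0,0,0],[0,0,0],[0,0,0],[0,0,0]],"twist":[[0,0,0],[0,0,0],[0,0,0],[0,0,0],[0,0,0],[0,0,0],[0,0,0],[0,0,0],[0,0,-0.015],[0,0,-0.015],[0,0,0],[0,0,0]]}'
python3 - <<'E'
from h import *
from scipy.spatial.transform import Rotation as R
np.set_printoptions(precision=4,suppress=True)
s=env.get_state(); print(s["ee_pos"],R.from_rotvec(s["eef_rot"]).as_matrix())
m=eyes.camera_model("wrist"); im=eyes.read_camera("wrist"); cv2.imwrite("pics/w1.png",im[:,:,::-1])
T=np.array(m["world_from_camera"]);print(T[:3,3])
P=[]
for n in ["red","green","yellow","blue"]:
    r=eyes.silhouettes("wrist","graver_"+n)
    for q in r[:1]:
        v,u=np.nonzero(q["region"]); print(n,round(q["confidence"],2),q["extent"],plane(m,[u.mean(),v.mean()],.1)[0])
E
```

```text
time_s: 2.05
ee_pos: [0.545, -0.2878, 0.3007]
eef_rot: [-2.005, -2.418, -0.001]
contact_force: [-0.2, 0.6, -0.3]
finger_gap: 0.0881
grasp_force: 0.0
[ 0.545  -0.2878  0.3007] [[-0.1852  0.9827  0.0002]
 [ 0.9827  0.1852  0.0006]
 [ 0.0006  0.0003 -1.    ]]
[ 0.5305 -0.206   0.4328]
red 0.78 [311.1, 12.0, 353.8, 62.8] [ 0.5252 -0.1325]
green 0.82 [313.2, 81.7, 350.2, 122.1] [ 0.535  -0.1817]
yellow 0.72 [314.6, 139.9, 347.5, 177.2] [ 0.5447 -0.2331]
blue 0.91 [315.5, 190.5, 347.2, 229.5] [ 0.5537 -0.2827]
```

View pics/w1.png

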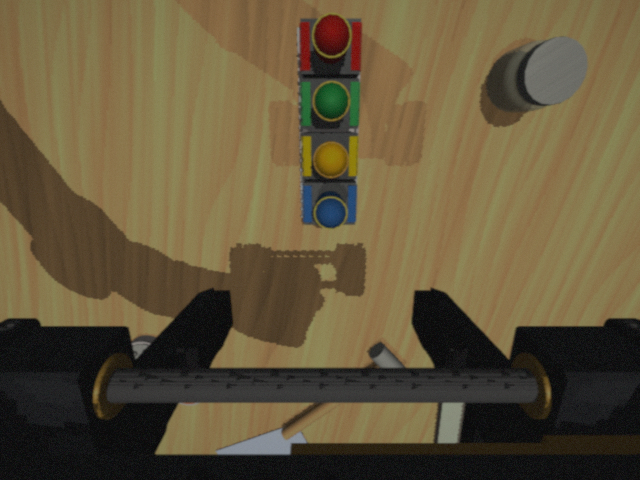

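The wrist view shows the storage row straight down the picture: red (332,37), green (332,101), yellow (331,159), blue (331,211). All three cameras agree to about 2 mm.

```bash
cat >> h.py <<'E'
from scipy.spatial.transform import Rotation as R
np.set_printoptions(precision=4,suppress=True)
def go(x,y,z,yaw):
    "remaining move in tool axes: shift (0.1 m) at the present heading, and twist (turns); last, shift after the twist"
    s=env.get_state(); M=R.from_rotvec(s["eef_rot"]).as_matrix()
    G=np.array([[-np.sin(yaw),np.cos(yaw),0],[np.cos(yaw),np.sin(yaw),0],[0,0,-1.]])
    d=np.array([x,y,z])-s["ee_pos"]
    print("shift",M.T@d*10,"twist",R.from_matrix(M.T@G).as_rotvec()/2/np.pi,"shift after",G.T@d*10,"gap",round(float(s["finger_gap"]),4))
E
python3 -m inch '{"linear":[[0.05,0.09,0],[0,0,0.34],[0,0,0.34],[0,0,0.34],[0,0,0.34],[0,0,0.34],[0,0,0.34],[0,0,0],[0,0,0],[0,0,0]],"twist":[[0,0,0],[0,0,0],[0,0,0],[0,0,0],[0,0,0],[0,0,0],[0,0,0],[0,0,0],[0,0,0],[0,0,0]]}' -1
python3 - <<'E'
from h import *
go(.553,-.281,.095,.187)
im=eyes.read_camera("side"); cv2.imwrite("pics/s2.png",cv2.resize(im[60:260,300:560],None,fx=3,fy=3)[:,:,::-1])
E
```

```text
time_s: 3.13
ee_pos: [0.5546, -0.2813, 0.0984]
eef_rot: [2.001, 2.419, 0.002]
contact_force: [-0.4, -0.5, 1.3]
finger_gap: 0.0885
grasp_force: 0.0
shift [ 0.0062 -0.0148  0.0336] twist [0.0004 0.0002 0.0003] shift after [ 0.0061 -0.0148  0.0336] gap 0.0885
```

View pics/s2.png

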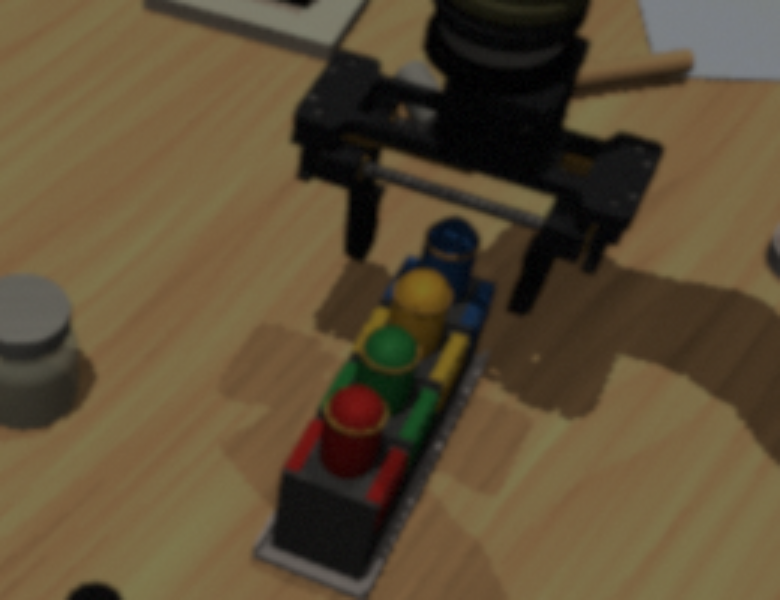

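The side view shows the open fingers straddling the blue handle, clear of the neighbours. Next: close on it, then lift.

```bash
python3 -m inch '{"linear":[[0,-0.015,0.03],[0,0,0],[0,0,0]],"twist":[[0,0,0],[0,0,0],[0,0,0]]}' -1; python3 -m inch '{"linear":[[0,0,0],[0,0,0],[0,0,0],[0,0,0],[0,0,0],[0,0,0],[0,0,0],[0,0,0],[0,0,0],[0,0,0]],"twist":[[0,0,0],[0,0,0],[0,0,0],[0,0,0],[0,0,0],[0,0,0],[0,0,0],[0,0,0],[0,0,0],[0,0,0]]}' 1 25
python3 -m inch '{"linear":[[0,0,-0.2],[0,0,-0.2],[0,0,-0.2],[0,0,-0.2],[0,0,-0.2],[0,0,-0.2],[0,0,-0.2],[0,0,0],[0,0,0]],"twist":[[0,0,0],[0,0,0],[0,0,0],[0,0,0],[0,0,0],[0,0,0],[0,0,0],[0,0,0],[0,0,0]]}'
python3 - <<'E'
from h import *
go(.5915,.1266,.23,-.223)
E
```

```text
time_s: 3.43
ee_pos: [0.5519, -0.282, 0.0949]
eef_rot: [2.002, 2.419, 0.001]
contact_force: [0.0, -0.9, -0.3]
finger_gap: 0.0882
grasp_force: 0.0
time_s: 4.27
ee_pos: [0.5515, -0.2816, 0.0937]
eef_rot: [2.002, 2.421, 0.0]
contact_force: [0.2, 1.0, -0.8]
finger_gap: 0.0307
grasp_force: 25.0
time_s: 5.02
ee_pos: [0.5518, -0.2818, 0.2344]
eef_rot: [2.001, 2.419, 0.001]
contact_force: [0.7, -0.8, -1.2]
finger_gap: 0.0306
grasp_force: 25.0
shift [3.938  1.1546 0.0412] twist [0.0003 0.0001 0.0655] shift after [ 4.0711 -0.5164  0.0437] gap 0.0306
```

```bash
python3 -m inch '{"linear":[[0,0,0],[0,0,0],[0,0,0],[0,0,0],[0.37,-0.047,0],[0.37,-0.047,0],[0.37,-0.047,0],[0.37,-0.047,0],[0.37,-0.047,0],[0.37,-0.047,0],[0.37,-0.047,0],[0.37,-0.047,0]],"twist":[[0,0,0.0164],[0,0,0.0164],[0,0,0.0164],[0,0,0.0164],[0,0,0],[0,0,0],[0,0,0],[0,0,0],[0,0,0],[0,0,0],[0,0,0],[0,0,0]]}';python3 -m inch '{"linear":[[0.37,-0.047,0],[0.37,-0.047,0],[0.37,-0.047,0],[0,0,0],[0,0,0],[0,0,0]],"twist":[[0,0,0],[0,0,0],[0,0,0],[0,0,0],[0,0,0],[0,0,0]]}'
python3 - <<'E'
from h import *
go(.5915,.1266,.15,-.223)
for c in ["scene","side"]:
    m=eyes.camera_model(c); im=eyes.read_camera(c); cv2.imwrite(f"pics/p3{c}.png",im[:,:,::-1])
    for q in eyes.silhouettes(c,"graver_blue")[:1]:
        v,u=np.nonzero(q["region"]); print(c,q["confidence"],q["extent"],len(u))
E
python3 -c "
import cv2,numpy as np
a=cv2.imread('pics/p3scene.png')[120:420,260:520];b=cv2.imread('pics/p3side.png')[130:430,120:380]
cv2.imwrite('pics/p3.png',cv2.resize(np.hstack([a,b]),None,fx=1.5,fy=1.5))"
```

```text
time_s: 6.02
ee_pos: [0.5793, 0.0169, 0.232]
eef_rot: [-2.454, -1.959, 0.004]
contact_force: [0.7, -1.1, -1.4]
finger_gap: 0.0305
grasp_force: 25.0
time_s: 6.52
ee_pos: [0.5905, 0.1256, 0.2323]
eef_rot: [2.455, 1.96, -0.005]
contact_force: [0.0, -0.7, -0.0]
finger_gap: 0.0312
grasp_force: 25.0
shift [0.0138 0.0096 0.8227] twist [-0.0003  0.0004 -0.0001] shift after [0.0117 0.0079 0.8228] gap 0.0312
scene 0.88 [402.4, 165.4, 431.3, 235.8] 963
side 0.55 [254.5, 240.9, 274.3, 265.4] 130
```

View pics/p3.png

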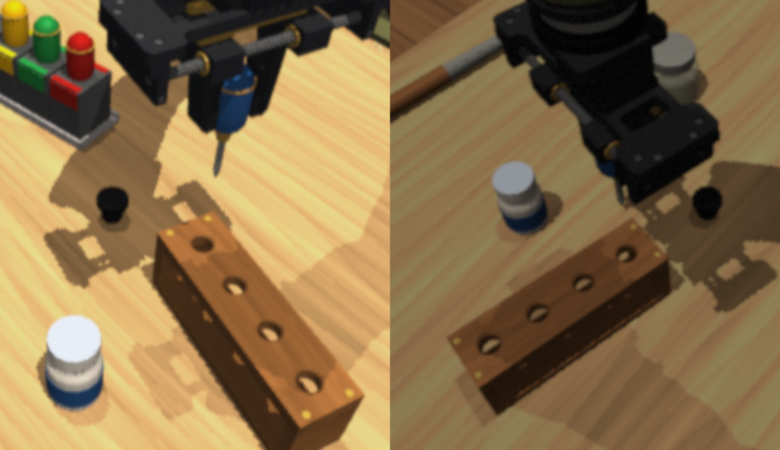

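In the scene crop, the blue graver hangs with its tip at full-image (404.7,236.7). In the side view the tip is at about (278,265). I'll triangulate the tip and compare it with the tool axis.

```bash
cat >> h.py <<'E'
def tri(uvs,cams):
    Ps=[]
    for c in cams:
        m=eyes.camera_model(c); W=np.linalg.inv(np.array(m["world_from_camera"])); f=K(m)
        Ps.append(np.array([[f,0,m["cx"]],[0,f,m["cy"]],[0,0,1]])@W[:3])
    X=cv2.triangulatePoints(Ps[0],Ps[1],np.array(uvs[0],float),np.array(uvs[1],float))[:,0]; return X[:3]/X[3]
E
python3 - <<'E'
from h import *
X=tri([(404.7,236.7),(278,265)],["scene","side"]); p=env.get_state()["ee_pos"]; print(X,X-p)
for c in ["scene","side"]:
    m=eyes.camera_model(c); print(c,proj(m,[X,p+[0,0,-.079],p+[0,0,.03]]))
E
python3 -c "
import cv2,numpy as np
a=cv2.imread('pics/p3scene.png')[150:250,365:465];b=cv2.imread('pics/p3side.png')[200:300,230:330]
cv2.imwrite('pics/p3b.png',cv2.resize(np.hstack([a,b]),None,fx=4,fy=4))"
```

```text
[0.5864 0.122  0.1551] [-0.0049 -0.0025 -0.0783]
scene [[403.5675 235.3374]
 [402.1541 238.6474]
 [415.4982 165.4639]]
side [[277.2551 266.4145]
 [273.2742 266.033 ]
 [264.4604 212.3857]]
```

View pics/p3b.png

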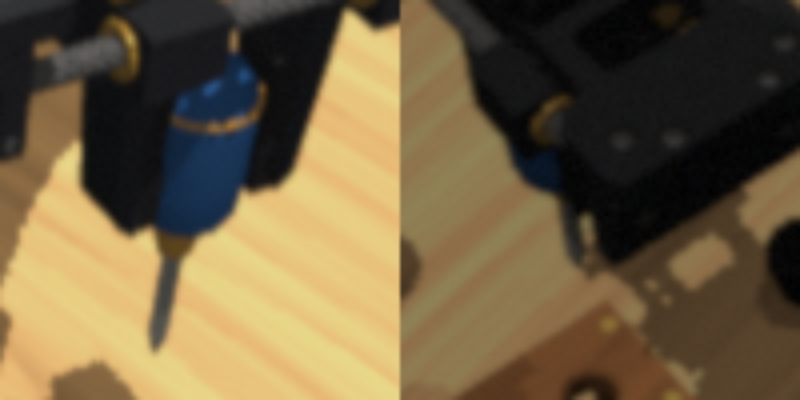

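The enlarged crop puts the tip at scene (403.8,237.5) and side (275,266), within 2 px of the prediction. I'll go down to just above the hole and compare directly.

```bash
python3 -m inch '{"linear":[[0.01,0.015,0.24],[0,0,0.24],[0,0,0.24],[0,0,0],[0,0,0]],"twist":[[0,0,0],[0,0,0],[0,0,0],[0,0,0],[0,0,0]]}'
python3 - <<'E'
from h import *
p=env.get_state()["ee_pos"]; print(tri([(403.75,237.5),(275,266)],["scene","side"]))
a=eyes.read_camera("scene")[210:310,345:445];b=eyes.read_camera("side")[250:350,230:330]
cv2.imwrite('pics/p4.png',cv2.resize(np.hstack([a,b]),None,fx=4,fy=4)[:,:,::-1])
for c,o in [("scene",(345,210)),("side",(230,250))]:
    m=eyes.camera_model(c); print(c,(proj(m,[p+[0,0,-.079],[.5915,.1266,.074]])-o)*4)
E
```

```text
time_s: 7.13
ee_pos: [0.5924, 0.1261, 0.1611]
eef_rot: [-2.456, -1.957, 0.004]
contact_force: [0.4, 0.5, -0.5]
finger_gap: 0.0311
grasp_force: 25.0
[0.5888 0.1241 0.1553]
scene [[201.413  274.224 ]
 [201.4408 289.6408]]
side [[186.4896 178.6966]
 [189.2654 192.3868]]
```

View pics/p4.png

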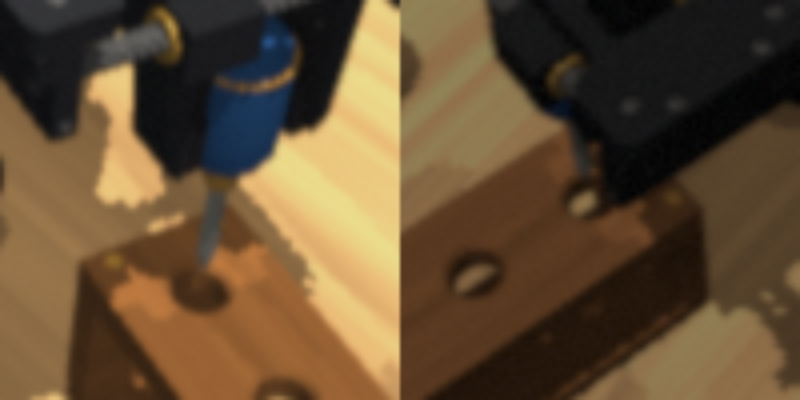

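In both views the tip hangs over the hole, about 1 mm off. Next: insert.

```bash
python3 -m inch '{"linear":[[-0.01,0.01,0.05],[0,0,0.1],[0,0,0.1],[0,0,0.1],[0,0,0.1],[0,0,0.1],[0,0,0.1],[0,0,0],[0,0,0]],"twist":[[0,0,0],[0,0,0],[0,0,0],[0,0,0],[0,0,0],[0,0,0],[0,0,0],[0,0,0],[0,0,0]]}'
python3 - <<'E'
from h import *
go(.5915,.1266,.095,-.223)
E
```

```text
time_s: 7.98
ee_pos: [0.5933, 0.1261, 0.0959]
eef_rot: [-2.455, -1.959, 0.002]
contact_force: [1.0, -0.2, -0.9]
finger_gap: 0.0308
grasp_force: 25.0
shift [ 0.0012 -0.0192  0.0091] twist [-0.0002  0.0001 -0.0001] shift after [ 0.0012 -0.0192  0.0091] gap 0.0308
```

Inserted with no side force. Release, go up, and work out the move to yellow.

```bash
python3 -m inch '{"linear":[[0,0,0],[0,0,0],[0,0,0],[0,0,0],[0,0,0],[0,0,0],[0,0,-0.3],[0,0,-0.35],[0,0,-0.35],[0,0,-0.35],[0,0,0],[0,0,0]],"twist":[[0,0,0],[0,0,0],[0,0,0],[0,0,0],[0,0,0],[0,0,0],[0,0,0],[0,0,0],[0,0,0],[0,0,0],[0,0,0],[0,0,0]]}' -1
python3 - <<'E'
from h import *
go(.5437,-.2318,.23,.187)
for c in ["scene","side"]:
    m=eyes.camera_model(c); im=eyes.read_camera(c)
    for q in eyes.silhouettes(c,"graver_blue")[:1]:
        v,u=np.nonzero(q["region"]); print(c,q["confidence"],q["extent"],len(u),plane(m,[u.mean(),v.mean()],.1))
E
```

```text
time_s: 8.98
ee_pos: [0.595, 0.1264, 0.234]
eef_rot: [2.454, 1.958, 0.007]
contact_force: [-0.8, -0.4, 0.1]
finger_gap: 0.088
grasp_force: 0.0
shift [-3.6066  0.2947  0.0328] twist [ 0.0008 -0.0002 -0.0654] shift after [-3.4241 -1.1701  0.0399] gap 0.088
scene 0.47 [290.7, 330.3, 329.3, 394.6] 2133 [[0.7644 0.1615]]
side 0.89 [259.4, 274.9, 286.0, 305.1] 639 [[0.5925 0.1273]]
```

```bash
python3 -m inch '{"linear":[[-0.36,0.03,0],[-0.36,0.03,0],[-0.36,0.03,0],[-0.36,0.03,0],[-0.36,0.03,0],[-0.36,0.03,0],[-0.36,0.03,0],[-0.36,0.03,0],[-0.36,0.03,0],[-0.36,0.03,0]],"twist":[[0,0,0],[0,0,0],[0,0,0],[0,0,0],[0,0,0],[0,0,0],[0,0,0],[0,0,0],[0,0,0],[0,0,0]]}'; python3 -m inch '{"linear":[[0,0,0],[0,0,0],[0,0,0],[0,0,0],[0,0,0],[0,0,0]],"twist":[[0,0,-0.0164],[0,0,-0.0164],[0,0,-0.0164],[0,0,-0.0164],[0,0,0],[0,0,0]]}';  python3 - <<'E'
from h import *
go(.5437,-.2318,.095,.187)
E
```

```text
time_s: 10.02
ee_pos: [0.5419, -0.233, 0.2302]
eef_rot: [-2.453, -1.958, 0.002]
contact_force: [0.5, -0.2, -0.2]
finger_gap: 0.0883
grasp_force: 0.0
time_s: 10.52
ee_pos: [0.5425, -0.2314, 0.2305]
eef_rot: [-2.005, -2.416, 0.0]
contact_force: [-0.1, 0.1, -0.7]
finger_gap: 0.0884
grasp_force: 0.0
shift [-0.0078  0.0131  1.3552] twist [-0.0003 -0.0003 -0.0002] shift after [-0.0057  0.0108  1.3553] gap 0.0884
```

```bash
python3 -m inch '{"linear":[[-0.01,0.01,0.27],[0,0,0.27],[0,0,0.27],[0,0,0.27],[0,0,0.27],[0,0,0],[0,0,0]],"twist":[[0,0,0],[0,0,0],[0,0,0],[0,0,0],[0,0,0],[0,0,0],[0,0,0]]}';  python3 -m inch '{"linear":[[0,0,0],[0,0,0],[0,0,0],[0,0,0],[0,0,0],[0,0,0],[0,0,0],[0,0,0]],"twist":[[0,0,0],[0,0,0],[0,0,0],[0,0,0],[0,0,0],[0,0,0],[0,0,0],[0,0,0]]}' 1 25; python3 -m inch '{"linear":[[0,0,-0.2],[0,0,-0.2],[0,0,-0.2],[0,0,-0.2],[0,0,-0.2],[0,0,-0.2],[0,0,-0.2],[0,0,0],[0,0,0]],"twist":[[0,0,0],[0,0,0],[0,0,0],[0,0,0],[0,0,0],[0,0,0],[0,0,0],[0,0,0],[0,0,0]]}'
python3 - <<'E'
from h import *
go(.6025,.1745,.23,-.223)
E
```

```text
time_s: 11.1
ee_pos: [0.5433, -0.2319, 0.0956]
eef_rot: [-2.002, -2.417, 0.002]
contact_force: [0.0, -0.1, -0.4]
finger_gap: 0.0884
grasp_force: 0.0
time_s: 11.77
ee_pos: [0.5443, -0.2324, 0.0968]
eef_rot: [2.002, 2.421, 0.0]
contact_force: [0.2, 0.4, -0.1]
finger_gap: 0.0367
grasp_force: 0.0
time_s: 12.52
ee_pos: [0.5447, -0.2325, 0.2373]
eef_rot: [2.001, 2.419, 0.001]
contact_force: [-0.9, -0.4, -1.3]
finger_gap: 0.0312
grasp_force: 25.0
shift [3.8898 1.3303 0.0717] twist [0.0003 0.0001 0.0655] shift after [ 4.0972 -0.3362  0.0734] gap 0.0312
```

The fingers only finished closing during the lift, so this grip may be a little low on the handle. I'll carry it over and measure.

```bash
python3 -m inch '{"linear":[[0,0,0],[0,0,0],[0,0,0],[0,0,0],[0.37,-0.03,0],[0.37,-0.03,0],[0.37,-0.03,0],[0.37,-0.03,0],[0.37,-0.03,0],[0.37,-0.03,0],[0.37,-0.03,0],[0.37,-0.03,0]],"twist":[[0,0,0.0164],[0,0,0.0164],[0,0,0.0164],[0,0,0.0164],[0,0,0],[0,0,0],[0,0,0],[0,0,0],[0,0,0],[0,0,0],[0,0,0],[0,0,0]]}';python3 -m inch '{"linear":[[0.37,-0.03,0],[0.37,-0.03,0],[0.37,-0.03,0],[0,0,0],[0,0,0],[0,0,0]],"twist":[[0,0,0],[0,0,0],[0,0,0],[0,0,0],[0,0,0],[0,0,0]]}'
python3 - <<'E'
from h import *
p=env.get_state()["ee_pos"]; go(.6015,.175,.16,-.223)
a=eyes.read_camera("scene")[170:320,370:470];b=eyes.read_camera("side")[200:350,200:300]
cv2.imwrite('pics/p5.png',cv2.resize(np.hstack([a,b]),None,fx=4,fy=4)[:,:,::-1])
for c,o in [("scene",(370,170)),("side",(200,200))]:
    m=eyes.camera_model(c); print(c,(proj(m,[p+[0,0,-.079],p+[0,0,-.021],[.6015,.175,.074]])-o)*4)
E
```

```text
time_s: 13.52
ee_pos: [0.5855, 0.0631, 0.2349]
eef_rot: [-2.454, -1.959, 0.005]
contact_force: [0.1, -0.0, 0.7]
finger_gap: 0.031
grasp_force: 25.0
time_s: 14.02
ee_pos: [0.6016, 0.1707, 0.2351]
eef_rot: [2.455, 1.959, -0.006]
contact_force: [-0.3, -0.1, -0.6]
finger_gap: 0.0313
grasp_force: 25.0
shift [ 0.0441 -0.009   0.7509] twist [-0.0003  0.0005 -0.0001] shift after [ 0.042  -0.0105  0.751 ] gap 0.0313
scene [[219.9407 374.8777]
 [255.3329 228.7159]
 [188.1897 556.8118]]
side [[171.77   337.6983]
 [144.0978 233.712 ]
 [196.3242 469.8514]]
```

View pics/p5.png

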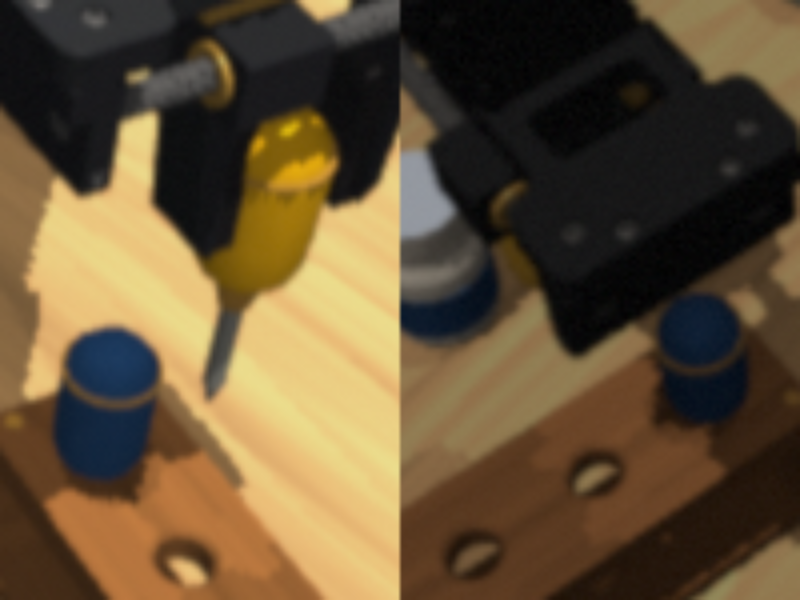

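The blue graver stands fully seated. The yellow tip in the scene crop is at (211,397), about 9 mm lower than predicted, so the seated TCP height is about 0.104 instead of 0.095.

```bash
python3 -m inch '{"linear":[[0.04,-0.01,0],[0,0,0.2],[0,0,0.2],[0,0,0.2],[0,0,0],[0,0,0],[0,0,0.1],[0,0,0.1],[0,0,0.1],[0,0,0.1],[0,0,0.1],[0,0,0]],"twist":[[0,0,0],[0,0,0],[0,0,0],[0,0,0],[0,0,0],[0,0,0],[0,0,0],[0,0,0],[0,0,0],[0,0,0],[0,0,0],[0,0,0]]}';python3 -m inch '{"linear":[[0,0,0.05],[0,0,0.05],[0,0,0.05],[0,0,0],[0,0,0]],"twist":[[0,0,0],[0,0,0],[0,0,0],[0,0,0],[0,0,0]]}'
python3 - <<'E'
from h import *
go(.6015,.175,.104,-.223)
E
```

```text
time_s: 15.12
ee_pos: [0.6008, 0.1755, 0.1242]
eef_rot: [-2.454, -1.959, 0.006]
contact_force: [-0.7, -0.6, -1.1]
finger_gap: 0.0316
grasp_force: 25.0
time_s: 15.53
ee_pos: [0.6023, 0.1759, 0.1116]
eef_rot: [-2.455, -1.96, 0.0]
contact_force: [0.6, -0.7, -1.0]
finger_gap: 0.0309
grasp_force: 25.0
shift [-0.0104 -0.0053  0.0757] twist [-0.      0.     -0.0001] shift after [-0.0105 -0.0053  0.0757] gap 0.0309
```

Clean so far. Creep down to contact.

```bash
python3 -m inch '{"linear":[[0,0,0.03],[0,0,0.02],[0,0,0.01],[0,0,0]],"twist":[[0,0,0],[0,0,0],[0,0,0],[0,0,0]]}'; python3 -m inch '{"linear":[[0,0,0.01],[0,0,0.01],[0,0,0]],"twist":[[0,0,0],[0,0,0],[0,0,0]]}'
```

```text
time_s: 15.87
ee_pos: [0.6032, 0.1761, 0.1084]
eef_rot: [2.455, 1.958, 0.004]
contact_force: [-4.0, -0.4, 15.6]
finger_gap: 0.0312
grasp_force: 25.0
time_s: 16.12
ee_pos: [0.6034, 0.1761, 0.1081]
eef_rot: [2.455, 1.958, 0.005]
contact_force: [-6.5, -1.8, 27.5]
finger_gap: 0.031
grasp_force: 25.0
```

Contact at 0.108 with the vertical force rising, which fits the shoulder seating. Release, rise and check.

```bash
python3 -m inch '{"linear":[[0,0,-0.01],[0,0,-0.01],[0,0,0],[0,0,0],[0,0,0],[0,0,0],[0,0,0],[0,0,-0.3],[0,0,-0.3],[0,0,-0.35],[0,0,-0.3],[0,0,0]],"twist":[[0,0,0],[0,0,0],[0,0,0],[0,0,0],[0,0,0],[0,0,0],[0,0,0],[0,0,0],[0,0,0],[0,0,0],[0,0,0],[0,0,0]]}' -1
python3 - <<'E'
from h import *
go(.5343,-.1827,.23,.187)
a=eyes.read_camera("scene")[230:380,350:450];b=eyes.read_camera("side")[250:400,200:300]
cv2.imwrite('pics/p6.png',cv2.resize(np.hstack([a,b]),None,fx=4,fy=4)[:,:,::-1])
E
```

```text
time_s: 17.12
ee_pos: [0.6059, 0.1771, 0.2371]
eef_rot: [2.453, 1.957, 0.018]
contact_force: [1.3, 0.8, 0.3]
finger_gap: 0.0881
grasp_force: 0.0
shift [-3.668   0.1008  0.0482] twist [ 0.0018 -0.0007 -0.0654] shift after [-3.4025 -1.3728  0.0707] gap 0.0881
```

View pics/p6.png

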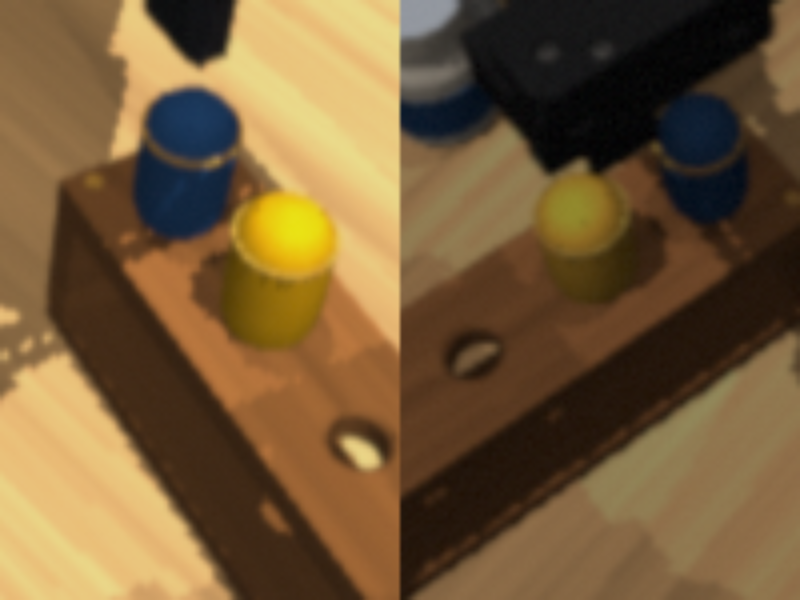

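Yellow stands seated at scene crop (280,280) and leans no more than blue does, which is just the perspective. On to green.

```bash
python3 -m inch '{"linear":[[-0.367,0.01,0],[-0.367,0.01,0],[-0.367,0.01,0],[-0.367,0.01,0],[-0.367,0.01,0],[-0.367,0.01,0],[-0.367,0.01,0],[-0.367,0.01,0],[-0.367,0.01,0],[-0.367,0.01,0]],"twist":[[0,0,0],[0,0,0],[0,0,0],[0,0,0],[0,0,0],[0,0,0],[0,0,0],[0,0,0],[0,0,0],[0,0,0]]}'; python3 -m inch '{"linear":[[0,0,0],[0,0,0],[0,0,0],[0,0,0],[0,0,0],[0,0,0]],"twist":[[0,0,-0.0164],[0,0,-0.0164],[0,0,-0.0164],[0,0,-0.0164],[0,0,0],[0,0,0]]}';  python3 - <<'E'
from h import *
go(.5343,-.1827,.095,.187)
E
```

```text
time_s: 18.05
ee_pos: [0.5289, -0.1855, 0.229]
eef_rot: [-2.453, -1.958, 0.003]
contact_force: [-0.0, 0.2, 0.2]
finger_gap: 0.0878
grasp_force: 0.0
time_s: 18.55
ee_pos: [0.5298, -0.184, 0.2293]
eef_rot: [-2.004, -2.416, 0.001]
contact_force: [-0.9, 0.7, -0.6]
finger_gap: 0.0883
grasp_force: 0.0
shift [0.0017 0.0496 1.3434] twist [-0.0004 -0.0003 -0.0002] shift after [0.0039 0.0465 1.3435] gap 0.0883
```

```bash
python3 -m inch '{"linear":[[0.005,0.048,0],[0,0,0.27],[0,0,0.27],[0,0,0.27],[0,0,0.27],[0,0,0.26],[0,0,0],[0,0,0]],"twist":[[0,0,0],[0,0,0],[0,0,0],[0,0,0],[0,0,0],[0,0,0],[0,0,0],[0,0,0]]}';  python3 -m inch '{"linear":[[0,0,0],[0,0,0],[0,0,0],[0,0,0],[0,0,0],[0,0,0],[0,0,0],[0,0,0],[0,0,0],[0,0,0],[0,0,0],[0,0,0]],"twist":[[0,0,0],[0,0,0],[0,0,0],[0,0,0],[0,0,0],[0,0,0],[0,0,0],[0,0,0],[0,0,0],[0,0,0],[0,0,0],[0,0,0]]}' 1 25; python3 -m inch '{"linear":[[0,0,-0.2],[0,0,-0.2],[0,0,-0.2],[0,0,-0.2],[0,0,-0.2],[0,0,-0.2],[0,0,-0.2],[0,0,0],[0,0,0]],"twist":[[0,0,0],[0,0,0],[0,0,0],[0,0,0],[0,0,0],[0,0,0],[0,0,0],[0,0,0],[0,0,0]]}'
python3 - <<'E'
from h import *
go(.613,.2241,.23,-.223)
E
```

```text
time_s: 19.22
ee_pos: [0.5348, -0.1822, 0.0958]
eef_rot: [-2.001, -2.418, 0.002]
contact_force: [-0.0, -0.7, 0.4]
finger_gap: 0.088
grasp_force: 0.0
time_s: 20.22
ee_pos: [0.5352, -0.1828, 0.0968]
eef_rot: [-2.003, -2.421, 0.0]
contact_force: [-0.9, -0.7, 0.9]
finger_gap: 0.0312
grasp_force: 25.0
time_s: 20.97
ee_pos: [0.5357, -0.1828, 0.2372]
eef_rot: [2.002, 2.419, 0.001]
contact_force: [0.1, -0.1, -0.9]
finger_gap: 0.0307
grasp_force: 25.0
shift [3.8527 1.5213 0.0718] twist [0.0003 0.0001 0.0655] shift after [ 4.1396 -0.1462  0.0722] gap 0.0307
```

```bash
python3 -m inch '{"linear":[[0,0,0],[0,0,0],[0,0,0],[0,0,0],[0.376,-0.013,0],[0.376,-0.013,0],[0.376,-0.013,0],[0.376,-0.013,0],[0.376,-0.013,0],[0.376,-0.013,0],[0.376,-0.013,0],[0.376,-0.013,0]],"twist":[[0,0,0.0164],[0,0,0.0164],[0,0,0.0164],[0,0,0.0164],[0,0,0],[0,0,0],[0,0,0],[0,0,0],[0,0,0],[0,0,0],[0,0,0],[0,0,0]]}';python3 -m inch '{"linear":[[0.376,-0.013,0],[0.376,-0.013,0],[0.376,-0.013,0],[0,0,0],[0,0,0],[0,0,0]],"twist":[[0,0,0],[0,0,0],[0,0,0],[0,0,0],[0,0,0],[0,0,0]]}'
python3 - <<'E'
from h import *
p=env.get_state()["ee_pos"]; go(.6135,.2241,.098,-.223)
a=eyes.read_camera("scene")[200:350,390:490];b=eyes.read_camera("side")[220:370,170:270]
cv2.imwrite('pics/p7.png',cv2.resize(np.hstack([a,b]),None,fx=4,fy=4)[:,:,::-1])
for c,o in [("scene",(390,200)),("side",(170,220))]:
    m=eyes.camera_model(c); print(c,(proj(m,[p+[0,0,-.0808]])-o)*4)
E
```

```text
time_s: 21.97
ee_pos: [0.591, 0.1144, 0.2348]
eef_rot: [-2.455, -1.959, 0.005]
contact_force: [0.4, -0.1, -1.4]
finger_gap: 0.0311
grasp_force: 25.0
time_s: 22.47
ee_pos: [0.6123, 0.2226, 0.2349]
eef_rot: [2.455, 1.959, -0.006]
contact_force: [-0.4, -0.4, -0.7]
finger_gap: 0.0312
grasp_force: 25.0
shift [0.0218 0.011  1.3688] twist [-0.0003  0.0005 -0.0001] shift after [0.0175 0.0084 1.3689] gap 0.0312
scene [[254.7328 389.199 ]]
side [[151.0861 353.5743]]
```

View pics/p7.png

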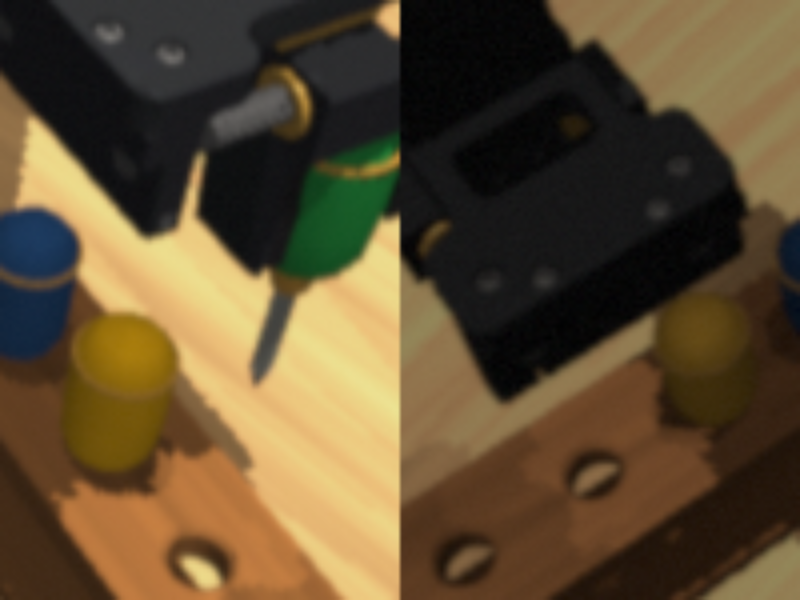

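The green tip at scene crop (257,382) matches the prediction (255,389). Insert.

```bash
python3 -m inch '{"linear":[[0.018,0.01,0],[0,0,0.24],[0,0,0.24],[0,0,0.24],[0,0,0],[0,0,0],[0,0,0.1],[0,0,0.1],[0,0,0.1],[0,0,0.1],[0,0,0.1],[0,0,0]],"twist":[[0,0,0],[0,0,0],[0,0,0],[0,0,0],[0,0,0],[0,0,0],[0,0,0],[0,0,0],[0,0,0],[0,0,0],[0,0,0],[0,0,0]]}';python3 -m inch '{"linear":[[0,0,0.06],[0,0,0.05],[0,0,0],[0,0,0]],"twist":[[0,0,0],[0,0,0],[0,0,0],[0,0,0]]}'
```

```text
time_s: 23.57
ee_pos: [0.613, 0.2247, 0.1122]
eef_rot: [-2.454, -1.959, 0.006]
contact_force: [-0.6, -0.1, -0.8]
finger_gap: 0.0311
grasp_force: 25.0
time_s: 23.9
ee_pos: [0.6144, 0.2253, 0.1036]
eef_rot: [2.455, 1.96, -0.0]
contact_force: [-0.3, 0.6, -0.9]
finger_gap: 0.0315
grasp_force: 25.0
```

```bash
python3 -m inch '{"linear":[[0,0,0.03],[0,0,0.02],[0,0,0],[0,0,0]],"twist":[[0,0,0],[0,0,0],[0,0,0],[0,0,0]]}'
```

```text
time_s: 24.23
ee_pos: [0.6145, 0.2252, 0.0987]
eef_rot: [2.455, 1.96, 0.0]
contact_force: [0.9, -0.2, -0.5]
finger_gap: 0.0309
grasp_force: 25.0
```

Within 2 mm of seated. Release and rise.

```bash
python3 -m inch '{"linear":[[0,0,0.01],[0,0,0],[0,0,0],[0,0,0],[0,0,0],[0,0,0],[0,0,0],[0,0,-0.3],[0,0,-0.35],[0,0,-0.35],[0,0,-0.35],[0,0,0]],"twist":[[0,0,0],[0,0,0],[0,0,0],[0,0,0],[0,0,0],[0,0,0],[0,0,0],[0,0,0],[0,0,0],[0,0,0],[0,0,0],[0,0,0]]}' -1
python3 - <<'E'
from h import *
go(.525,-.1335,.23,.187)
E
```

```text
time_s: 25.23
ee_pos: [0.6185, 0.2269, 0.2405]
eef_rot: [2.453, 1.957, 0.021]
contact_force: [1.0, 0.7, 0.8]
finger_gap: 0.0882
grasp_force: 0.0
shift [-3.7226 -0.1111  0.0726] twist [ 0.002  -0.0009 -0.0654] shift after [-3.3676 -1.5887  0.1048] gap 0.0882
```

```bash
python3 -m inch '{"linear":[[-0.372,-0.007,0],[-0.372,-0.007,0],[-0.372,-0.007,0],[-0.372,-0.007,0],[-0.372,-0.007,0],[-0.372,-0.007,0],[-0.372,-0.007,0],[-0.372,-0.007,0],[-0.372,-0.007,0],[-0.372,-0.007,0]],"twist":[[0,0,0],[0,0,0],[0,0,0],[0,0,0],[0,0,0],[0,0,0],[0,0,0],[0,0,0],[0,0,0],[0,0,0]]}'; python3 -m inch '{"linear":[[0,0,0],[0,0,0],[0,0,0],[0,0,0],[0,0,0],[0,0,0]],"twist":[[0,0,-0.0164],[0,0,-0.0164],[0,0,-0.0164],[0,0,-0.0164],[0,0,0],[0,0,0]]}';  python3 - <<'E'
from h import *
go(.525,-.1335,.095,.187)
E
```

```text
time_s: 26.07
ee_pos: [0.5245, -0.1376, 0.2328]
eef_rot: [2.455, 1.96, 0.0]
contact_force: [0.7, -0.1, 0.4]
finger_gap: 0.0879
grasp_force: 0.0
time_s: 26.57
ee_pos: [0.5251, -0.136, 0.2327]
eef_rot: [-2.006, -2.417, -0.001]
contact_force: [0.7, -0.2, 0.0]
finger_gap: 0.0885
grasp_force: 0.0
shift [0.0247 0.0033 1.3766] twist [ 0.     -0.0001 -0.0003] shift after [0.0252 0.0037 1.3766] gap 0.0885
```

```bash
python3 -m inch '{"linear":[[0.028,0.004,0],[0,0,0.27],[0,0,0.27],[0,0,0.27],[0,0,0.27],[0,0,0.29],[0,0,0],[0,0,0]],"twist":[[0,0,0],[0,0,0],[0,0,0],[0,0,0],[0,0,0],[0,0,0],[0,0,0],[0,0,0]]}';  python3 -m inch '{"linear":[[0,0,0],[0,0,0],[0,0,0],[0,0,0],[0,0,0],[0,0,0],[0,0,0],[0,0,0],[0,0,0],[0,0,0],[0,0,0],[0,0,0]],"twist":[[0,0,0],[0,0,0],[0,0,0],[0,0,0],[0,0,0],[0,0,0],[0,0,0],[0,0,0],[0,0,0],[0,0,0],[0,0,0],[0,0,0]]}' 1 25; python3 -m inch '{"linear":[[0,0,-0.2],[0,0,-0.2],[0,0,-0.2],[0,0,-0.2],[0,0,-0.2],[0,0,-0.2],[0,0,-0.2],[0,0,0],[0,0,0]],"twist":[[0,0,0],[0,0,0],[0,0,0],[0,0,0],[0,0,0],[0,0,0],[0,0,0],[0,0,0],[0,0,0]]}'
python3 - <<'E'
from h import *
go(.6242,.2724,.23,-.223)
E
```

```text
time_s: 27.23
ee_pos: [0.5243, -0.1326, 0.095]
eef_rot: [-2.001, -2.419, 0.003]
contact_force: [0.5, -0.5, -0.3]
finger_gap: 0.0883
grasp_force: 0.0
time_s: 28.23
ee_pos: [0.5249, -0.1331, 0.0957]
eef_rot: [-2.002, -2.421, 0.0]
contact_force: [-1.5, -0.3, 0.0]
finger_gap: 0.0311
grasp_force: 25.0
time_s: 28.98
ee_pos: [0.5254, -0.1332, 0.2363]
eef_rot: [2.002, 2.419, 0.001]
contact_force: [0.5, -0.9, -1.4]
finger_gap: 0.0308
grasp_force: 25.0
shift [3.7991 1.7303 0.0636] twist [0.0003 0.0001 0.0655] shift after [4.1741 0.0669 0.0631] gap 0.0308
```

```bash
python3 -m inch '{"linear":[[0,0,0],[0,0,0],[0,0,0],[0,0,0],[0.38,0.006,0],[0.38,0.006,0],[0.38,0.006,0],[0.38,0.006,0],[0.38,0.006,0],[0.38,0.006,0],[0.38,0.006,0],[0.38,0.006,0]],"twist":[[0,0,0.0164],[0,0,0.0164],[0,0,0.0164],[0,0,0.0164],[0,0,0],[0,0,0],[0,0,0],[0,0,0],[0,0,0],[0,0,0],[0,0,0],[0,0,0]]}';python3 -m inch '{"linear":[[0.38,0.006,0],[0.38,0.006,0],[0.38,0.006,0],[0,0,0],[0,0,0],[0,0,0],[0,0,0]],"twist":[[0,0,0],[0,0,0],[0,0,0],[0,0,0],[0,0,0],[0,0,0],[0,0,0]]}'
python3 - <<'E'
from h import *
p=env.get_state()["ee_pos"]; go(.6245,.2724,.097,-.223)
a=eyes.read_camera("scene")[200:390,400:540];b=eyes.read_camera("side")[220:410,130:270]
cv2.imwrite('pics/p8.png',cv2.resize(np.hstack([a,b]),None,fx=2.8,fy=2.8)[:,:,::-1])
for c,o in [("scene",(400,200)),("side",(130,220))]:
    m=eyes.camera_model(c); print(c,(proj(m,[p+[0,0,-.0797]])-o)*2.8)
E
```

```text
time_s: 29.98
ee_pos: [0.5963, 0.1638, 0.2338]
eef_rot: [-2.455, -1.96, 0.005]
contact_force: [0.9, -0.1, -1.2]
finger_gap: 0.031
grasp_force: 25.0
time_s: 30.57
ee_pos: [0.624, 0.2705, 0.2346]
eef_rot: [2.457, 1.956, -0.005]
contact_force: [-0.0, -0.3, -0.6]
finger_gap: 0.0313
grasp_force: 25.0
shift [0.024  0.0017 1.3763] twist [-0.0001  0.0005 -0.0005] shift after [0.0197 0.0007 1.3763] gap 0.0313
scene [[232.2314 368.1994]]
side [[117.2108 307.8009]]
```

View pics/p8.png

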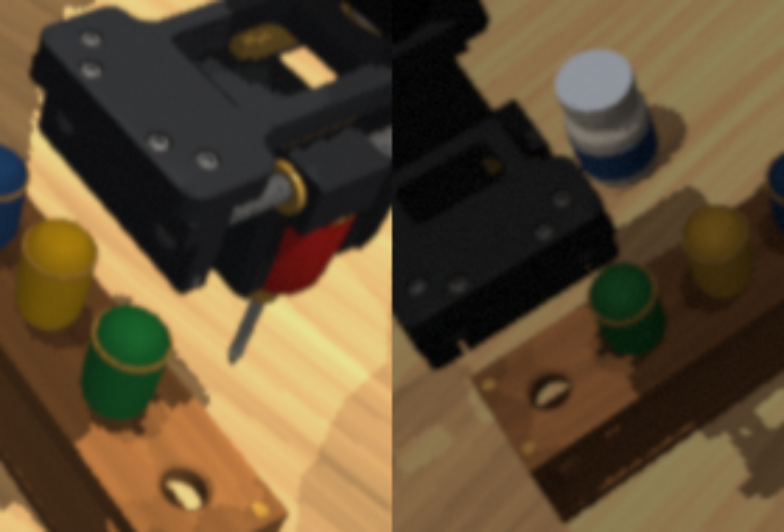

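Green stands seated. The red tip at scene crop (235,361) matches the prediction (232,368). Insert red.

```bash
python3 -m inch '{"linear":[[0.018,0.002,0],[0,0,0.24],[0,0,0.24],[0,0,0.24],[0,0,0],[0,0,0],[0,0,0.1],[0,0,0.1],[0,0,0.1],[0,0,0.1],[0,0,0.1],[0,0,0]],"twist":[[0,0,0],[0,0,0],[0,0,0],[0,0,0],[0,0,0],[0,0,0],[0,0,0],[0,0,0],[0,0,0],[0,0,0],[0,0,0],[0,0,0]]}';python3 -m inch '{"linear":[[0,0,0.06],[0,0,0.05],[0,0,0.04],[0,0,0],[0,0,0]],"twist":[[0,0,0],[0,0,0],[0,0,0],[0,0,0],[0,0,0]]}'
```

```text
time_s: 31.67
ee_pos: [0.6233, 0.274, 0.1111]
eef_rot: [-2.455, -1.959, 0.007]
contact_force: [-0.3, 0.3, -1.1]
finger_gap: 0.0312
grasp_force: 25.0
time_s: 32.08
ee_pos: [0.6247, 0.2747, 0.0986]
eef_rot: [-2.455, -1.96, 0.0]
contact_force: [0.1, 0.4, 0.2]
finger_gap: 0.031
grasp_force: 25.0
```

```bash
python3 -m inch '{"linear":[[0,0,0.02],[0,0,0],[0,0,0]],"twist":[[0,0,0],[0,0,0],[0,0,0]]}'; python3 -m inch '{"linear":[[0,0,0],[0,0,0],[0,0,0],[0,0,0],[0,0,0],[0,0,0],[0,0,-0.2],[0,0,-0.35],[0,0,-0.35],[0,0,-0.35],[0,0,0],[0,0,0]],"twist":[[0,0,0],[0,0,0],[0,0,0],[0,0,0],[0,0,0],[0,0,0],[0,0,0],[0,0,0],[0,0,0],[0,0,0],[0,0,0],[0,0,0]]}' -1; python3 -m inch '{"linear":[[-0.36,0,0],[-0.36,0,0],[-0.36,0,0],[-0.36,0,0],[-0.36,0,0],[-0.36,0,0],[-0.36,0,0],[-0.36,0,0],[-0.36,0,0],[-0.36,0,0],[0,0,0],[0,0,0]],"twist":[[0,0,0],[0,0,0],[0,0,0],[0,0,0],[0,0,0],[0,0,0],[0,0,0],[0,0,0],[0,0,0],[0,0,0],[0,0,0],[0,0,0]]}'
python3 - <<'E'
from h import *
ims={c:eyes.read_camera(c) for c in ["scene","side"]}
for c in ims:
    m=eyes.camera_model(c)
    for n in ["red","green","yellow","blue"]:
        q=eyes.silhouettes(c,"graver_"+n)[0]; v,u=np.nonzero(q["region"]); print(c,n,round(q["confidence"],2),plane(m,[u.mean(),v.mean()],.1)[0])
    for n,z in dict(pill_bottle=.039,glass_jar=.037,loupe=.015).items():
        for q in eyes.silhouettes(c,n)[:1]: v,u=np.nonzero(q["region"]); print(c,n,plane(m,[u.mean(),v.mean()],z)[0])
cv2.imwrite('pics/p9.png',cv2.resize(np.hstack([ims["scene"][230:430,350:510],ims["side"][230:430,150:310]]),None,fx=2.5,fy=2.5)[:,:,::-1])
E
```

```text
time_s: 32.33
ee_pos: [0.6248, 0.2747, 0.0969]
eef_rot: [2.455, 1.96, 0.0]
contact_force: [1.2, 0.2, -1.1]
finger_gap: 0.0311
grasp_force: 25.0
time_s: 33.33
ee_pos: [0.6261, 0.2754, 0.2245]
eef_rot: [2.455, 1.959, 0.009]
contact_force: [-0.4, -0.6, -0.2]
finger_gap: 0.0878
grasp_force: 0.0
time_s: 34.33
ee_pos: [0.5432, -0.0794, 0.2204]
eef_rot: [-2.46, -1.952, 0.005]
contact_force: [0.6, 0.0, -0.4]
finger_gap: 0.0883
grasp_force: 0.0
scene red 0.83 [0.6249 0.2734]
scene green 0.57 [0.615  0.2247]
scene yellow 0.9 [0.6038 0.1752]
scene blue 0.67 [0.5951 0.1267]
scene glass_jar [ 0.7401 -0.1156]
scene loupe [ 0.5876 -0.0011]
side red 0.62 [0.6236 0.2745]
side green 0.66 [0.6139 0.2261]
side yellow 0.73 [0.6022 0.1762]
side blue 0.76 [0.5928 0.1275]
side pill_bottle [0.7439 0.1348]
side glass_jar [ 0.74   -0.1141]
```

View pics/p9.png

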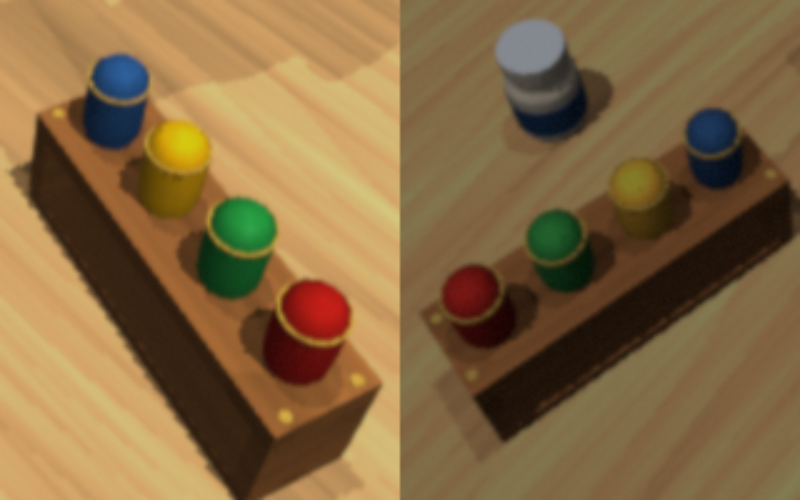

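All four stand upright and seated in a straight row: blue (118,100), yellow (175,165), green (237,245), red (308,330) in the scene crop. The centroids are within about 4 mm of the hole centres. The bottle, jar and loupe have not moved, and the arm is clear.

```bash
python3 -c "
from rig import env
print(env.sign_off())"
```

```text
the job is handed in; nothing more can be done
None
```

All four gravers are in the bench rack in their original order (red, green, yellow, blue from the left), and the final pictures show them upright and seated; the bottle, jar and loupe did not move, and the job was handed in at about 35 s, with no verdict returned.

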